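# Click the two loose sockets onto the socket rail in size order

### The arm

A 6-joint arm with a two-finger parallel gripper is mounted at the origin on the work surface; the furniture and walls round the work are solid. World frame = base frame: x ahead of the robot, y to its left, z up, the work surface at z = 0. Lengths are in mm, angles in rad, forces in N, time in s.
With the tool pointing down it reaches from about 275 to 1000 mm from the base axis. Payload 8.4 kg.
Tool frame: the origin (TCP) lies midway between the tips of the shut fingers; the grasp point (between the pads) lies 19 mm behind it (r.grip_point_offset is the distance from the TCP to the grasp point, in mm); z points along the fingers, y is the line along which they close (so a half turn about z gives the same grasp; the last joint's range is limited). The gripper opens to 85 mm and grips with 20 to 120 N. Pads are 22 mm wide; open, the fingers measure 114 mm over their backs; the gripper's body (76 mm by 85 mm) begins 54 mm behind the grasp point. The pads swing forward as they close: fully open they stand 13 mm farther back than shut.
Start: joints at [1.112, 0.353, 1.633, -0, 1.155, -0.002], TCP at [275.673, 560.921, 231.281] pointing down, gripper open.
Joint ranges: [-2.63, 2.63], [-0.92, 2.1], [0.06, 2.66], [-1.3, 4.44], [0, 2.69], [-3.02, 3.02]. Speed limits (rad/s): [2.22, 2.22, 2.79, 3.14, 3.14, 3.14].

### API

Orientations are given as [roll, pitch, yaw] about the fixed x, y, z axes, in that order (R = Rz(yaw) Ry(pitch) Rx(roll)).
In Python, from rig import r gives the robot as it stands. The module is installed in compiled form; this text tells all that it offers.
- The arm moves only by the shell command python3 -m creep 'ROWS' [FORCE]. ROWS is text: rows parted by semicolons, each of 7 numbers parted by spaces: the turn, a rotation vector about the tool's x, y, z in degrees, then the shift along the tool's x, y, z in m, then the closure in counts, from 0 (fully open) to 255 (shut). A call has 1 to 8 rows; each row is the pose to reach, as a shift and turn from the pose commanded when the call began, along the tool's axes at that moment; what a row does not reach only later rows make up. A row lasts 1/8 s, in which the tool goes at most 62.5 mm and 10.7 degrees, less where a joint would pass 70% of its speed; a pose out of reach is approached as far as the arm can. A call with a gripper value outside its range is refused whole. The fingers move at their own pace and stop on an object; FORCE is the grip in N (left out, the last holds). Time passes only in rows, so rows that repeat a pose let the fingers close. It gives the time, the measured TCP pose, the force, the opening and the grip force at its end, in the units of the state.
- r.sense(): the state, without advancing time (a new reading comes with each control period).
- r.grab_frame(name): name is "scene" or "top" or "wrist"; returns a dict with "img" (384x512x3 uint8, red, green, blue), "range_z" (384x512 float32, mm along the optical axis (not along the pixel's ray), 0 where there is no reading), "K" (3x3 intrinsics, pixels), "world_from_camera" (4x4, takes a point from camera to world coordinates). Camera axes: x right, y up, looking along -z (the intrinsics and any distortion apply to the point x, -y, -z); pixel columns grow to the right and rows downward; lengths in mm; the calibration is good to about 2 mm. A picture is of the moment at which its call begins.
- r.sign_off(): hands the job in; it is judged then, once.
The state is a dict: "clock": time; "qpos": joint angles; "qvel": joint speeds; "joint_efforts": joint torques, N m; "eef_pos": TCP position; "tcp_rot": TCP orientation; "contact_force": force on the tool from outside, world axes, zero at the start; "wrist_torque": the same for the moment, N m; "opening": opening from 0.0 (shut) to 1.0 (fully open); "grasp_force": force on a finger pad.
Only numpy, scipy, OpenCV 4.12 (cv2) and the standard library are available. Lean on these libraries where they do the work, as an engineer would, in place of code of your own. Each camera call takes 0.05 s, during which the arm holds its last target. There are 200 camera calls.

### The job

The socket rail still carries its largest and its smallest socket, and the two middle sizes stand loose on the bench. Press each loose socket down onto one of the two empty studs until it clicks and sits fully home on the rail, so that the four sockets run in order of size from one end to the other. Then let go.

Things in the scene. Friction and masses are not known exactly. Their poses are not given: they have to be found in the camera images.
- socket_large_mid (a point): centre (half-way up) of the larger loose socket: a plain steel tube 46 mm across, 58 mm tall, 0.24 to 0.39 kg, upright on the bench, hexagon mouth up; z is its upright axis, its yaw means nothing. The round hole in its foot is 20 mm across for 10 mm, wider above, and fits any stud
- socket_small_mid (a point): centre (half-way up) of the smaller loose socket: the same kind of plain steel tube, 36 mm across, 54 mm tall, 0.16 to 0.26 kg, upright on the bench; same hole in its foot, which fits any stud
- stud_a (a point): foot of the empty stud beside the largest socket (56 mm across, 62 mm tall), on the rail's top face 14 mm above the bench; y runs along the rail to that socket, z up. The aluminium rail is fixed, 320 x 46 mm, with 4 black studs 80 mm apart in its middle line; the end ones are filled. Studs: 16 mm thick, pointed, 38 mm tall, smooth, taking a socket up to 5 mm off centre. Fingers fit best across the rail
- stud_b (a point): foot of the empty stud beside the smallest socket (29 mm across, 50 mm tall), on the rail's top face, 80 mm along -y from the other empty stud; same axes. Both have two sprung steel buttons at their sides 16 mm up: a socket pushed straight down stops on them, its foot about 19 mm above the rail, and clicks past under about 5 to 15 N until its foot stands on the rail
Mind the look-alikes: they are no part of the job. What is shaped like the part that bears socket_large_mid but orange is not meant. Leave any blue look-alike of the part that bears socket_small_mid alone.

How it is judged:
By the outcome, as a careful person would: the job done as asked, in the order asked, and still so for the second after the job is handed in, with the robot touching nothing.
It also fails if it takes over 61 s, if anything falls off the work surface, if the arm or the gripper's body presses on something with over 40 N, if the wrist force passes 120 N, or if a joint passes its speed limit or range.

## Working session

There is one attempt and no reset: what is moved stays moved. The work goes in short steps, Python scripts to look and compute and a shell command to move; the robot and the scene stay as the last step left them, time stands still between calls to the robot, and variables do not carry over. Pictures are saved under pics/ and viewed, at most 10 in all, crops included, and the job is handed in when it is done.

```bash
mkdir -p pics
cat > h.py <<'E'
import numpy as np,cv2,pickle
from rig import r
def grab(n,f):
    d=r.grab_frame(n); cv2.imwrite(f'pics/{f}.png',d['img'][:,:,::-1]); pickle.dump(d,open(f'pics/{f}.pkl','wb')); return d
def load(f): return pickle.load(open(f'pics/{f}.pkl','rb'))
def px2w(d,u,v,z=None):
    K=d['K'];T=d['world_from_camera']
    c=np.array([(u-K[0,2])/K[0,0],-(v-K[1,2])/K[1,1],-1.]); 
    if z is None: s=d['range_z'][int(v),int(u)]
    else: w=T[:3,:3]@c; s=(z-T[2,3])/w[2]
    return (T[:3,:3]@(c*s)+T[:3,3]).round(1)
E
python3 - <<'E'
from h import *
a=grab('scene','s0');b=grab('top','t0');w=grab('wrist','w0')
im=np.vstack([np.hstack([a['img'],b['img']])])
im=cv2.resize(im,(800,300),interpolation=cv2.INTER_AREA)
print(a['K'],b['K'],b['world_from_camera'].round(2),w['world_from_camera'].round(2),r.sense())
E
```

```text
[[365.54247392   0.         260.97237211]
 [  0.         365.54247392 189.75827522]
 [  0.           0.           1.        ]] [[453.01385414   0.         255.05171232]
 [  0.         453.01385414 188.60380068]
 [  0.           0.           1.        ]] [[-2.00000e-02  9.90000e-01 -1.20000e-01  4.13280e+02]
 [-1.00000e+00 -2.00000e-02  0.00000e+00 -9.62000e+01]
 [ 0.00000e+00  1.20000e-01  9.90000e-01  1.12693e+03]
 [ 0.00000e+00  0.00000e+00  0.00000e+00  1.00000e+00]] [[ 4.4000e-01 -8.6000e-01 -2.5000e-01  2.1241e+02]
 [ 9.0000e-01  4.2000e-01  1.2000e-01  5.9197e+02]
 [-0.0000e+00 -2.8000e-01  9.6000e-01  3.7245e+02]
 [ 0.0000e+00  0.0000e+00  0.0000e+00  1.0000e+00]] {'clock': 0.15, 'qpos': array([ 1.11161817e+00,  3.53554183e-01,  1.63394562e+00, -2.96615507e-05,
        1.15516770e+00, -2.40160473e-03]), 'qvel': array([ 0.00023591, -0.00082281, -0.00351047, -0.00161887,  0.00054549,
       -0.00117988]), 'joint_efforts': array([ 2.98358318e-04, -6.05632424e+01, -3.42336810e+01, -6.77510570e-05,
        6.07443333e-03, -2.95145958e-05]), 'eef_pos': array([275.51644456, 560.60890617, 230.70101711]), 'tcp_rot': array([-3.14051775e+00,  2.45419294e-05,  2.68482810e+00]), 'contact_force': array([ 0.10313552, -0.47740031,  0.60255575]), 'wrist_torque': array([-0.0406041 ,  0.0294232 ,  0.01737208]), 'grasp_force': 0.0, 'opening': 0.9983436295465454}
```

View pics/t0.png

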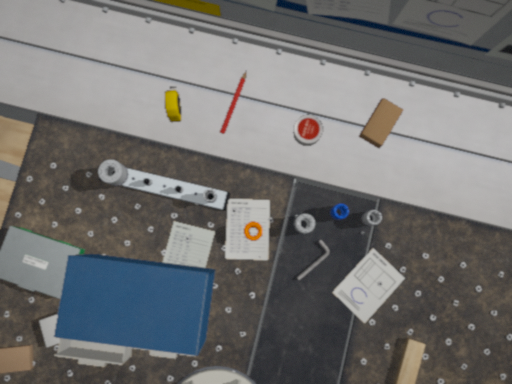

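View pics/s0.png

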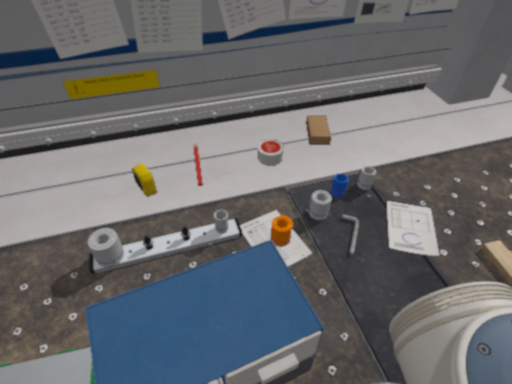

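Top view: candidates are steel (305,223) and steel (374,217), blue decoy (341,211), orange decoy (253,231), and the fixed sockets (112,172) and (210,195). The empty studs are at (147,182) and (178,189). I choose the two loose steel tubes and check them in a crop.

Run:
```python
from h import *
t=load('t0')
c1=cv2.resize(t['img'][155:215,95:235],None,fx=5,fy=5,interpolation=cv2.INTER_CUBIC)
c2=cv2.resize(t['img'][195:245,240:390],None,fx=700/150,fy=700/150,interpolation=cv2.INTER_CUBIC)
im=np.vstack([c1,cv2.resize(c2,(700,233))]);cv2.imwrite('pics/c0.png',im[:,:,::-1]);
```

```text
(no output)
```

View pics/c0.png

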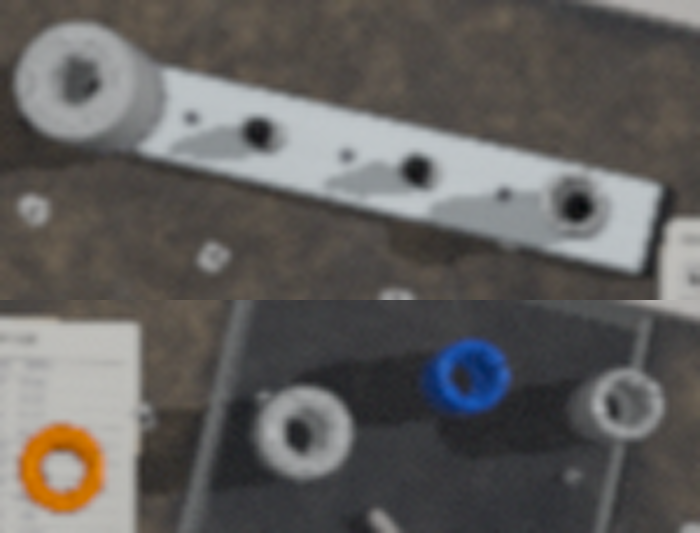

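The crop confirms the choice: grey mouths at top-image (305.4,223.1) large and (374.4,217.1) small. Stud tips are at (146.6,181.2) and (178.4,189.2), and the fixed mouths at (110.4,171) and (210.4,195.6).

Run:
```python
from h import *
t=load('t0');s=load('s0')
def ray(d,p):
    K=d['K'];T=d['world_from_camera'];v=T[:3,:3]@np.array([(p[0]-K[0,2])/K[0,0],-(p[1]-K[1,2])/K[1,1],-1.]);return T[:3,3],v/np.linalg.norm(v)
def tri(p,q):
    A=0;b=0
    for o,v in (ray(t,p),ray(s,q)):
        P=np.eye(3)-np.outer(v,v);A=A+P;b=b+P@o
    x=np.linalg.solve(A,b);return x.round(1)
for n,p,q,z in [('LM',(305.4,223.1),(320,197),58),('SM',(374.4,217.1),(368,170.5),54),('A',(146.6,181.2),(148,238),52),('B',(178.4,189.2),(185,230),52),('big',(110.4,171),(104,240),76),('sml',(210.4,195.6),(221,214),64)]:
    print(n,tri(p,q),px2w(t,*p,z))
# depth: top-of-socket rims
R=t['range_z']
for n,p,k in [('LM',(305.4,223.1),9),('SM',(374.4,217.1),7),('big',(110.4,171),11),('sml',(210.4,195.6),6),('A',(146.6,181.2),3),('B',(178.4,189.2),3)]:
    q=[px2w(t,p[0]+i,p[1]+j) for i in range(-k,k+1) for j in range(-k,k+1)]
    q=np.array(q);h=np.percentile(q[:,2],90);m=q[abs(q[:,2]-h)<6];print(n,h,((m.max(0)+m.min(0))/2).round(1),m.mean(0).round(1))
```

```text
LM [ 464.4 -215.4   55.6] [ 463.8 -215.6   58. ]
SM [ 475.9 -380.5   51.4] [ 475.7 -379.9   54. ]
A [570.5 161.8  45. ] [570.1 161.3  52. ]
B [550.6  86.3  42.6] [549.6  85.   52. ]
big [592.3 241.   69.1] [592.1 240.9  76. ]
sml [531.6   7.3  65.3] [531.7   7.4  64. ]
LM 57.8 [ 464.  -216.    56.2] [ 463.6 -216.6   55.7]
SM 52.48 [ 476.  -380.4   51. ] [ 476.  -381.1   50.9]
big 76.8 [592.6 241.4  75.4] [592.6 241.2  74.7]
sml 64.14 [532.    8.7  62.3] [532.2   9.1  62.9]
A 48.82000000000001 [572.5 161.9  47.8] [572.4 161.9  47.2]
B 48.46000000000001 [553.1  86.5  47.8] [552.6  85.9  46.6]
```

Run:
```python
from h import *
t=load('t0')
for p in [(135,280),(190,300),(100,320),(35,260),(225,378),(320,258)]: print(p,px2w(t,*p))
T=t['world_from_camera'];K=t['K'];v,u=np.mgrid[:384,:512];z=t['range_z']
P=np.stack([(u-K[0,2])/K[0,0]*z,-(v-K[1,2])/K[1,1]*z,-z],-1)@T[:3,:3].T+T[:3,3]
m=(P[...,1]>-450)&(P[...,1]<500)&(z>0)
for a in range(150,750,50):
  k=m&(abs(P[...,0]-a-25)<25); i=np.argmax(np.where(k,P[...,2],-1)); print(a,P.reshape(-1,3)[i].round())
```

```text
(135, 280) [345.7 155.3 165.3]
(190, 300) [302.8  40.9 162.3]
(100, 320) [265.4 226.5 164.2]
(35, 260) [387.1 427.1  37.7]
(225, 378) [105.7 -21.   16. ]
(320, 258) [ 380.5 -254.5    7.5]
150 [200.  44. 169.]
200 [237. 270. 171.]
250 [297. 291. 170.]
300 [323. 112. 171.]
350 [362. 127. 170.]
400 [401. 297. 122.]
450 [ 459. -104.   61.]
500 [545.   1.  67.]
550 [586. 226.  80.]
600 [608. 225.  79.]
650 [ 689. -220.   45.]
700 [749.  94.  70.]
```

```bash
python3 -m creep '0 0 10 -0.05 -0.03 0 0;0 0 20 -0.1 -0.06 0 0;0 0 30 -0.15 -0.09 0 0;0 0 40 -0.2 -0.12 0 0;0 0 50 -0.25 -0.15 0 0;0 0 60 -0.3 -0.18 0 0;0 0 70 -0.35 -0.21 0 0;0 0 78.4 -0.4 -0.24 0 0'
python3 -m creep '0 0 0 0.02 -0.05 0 0;0 0 0 0.02 -0.05 0 0;0 0 0 0.02 -0.05 0 0'
python3 - <<'E'
from h import *
w=grab('wrist','w1');s=r.sense();print(s['eef_pos'],s['tcp_rot'],w['K'],w['world_from_camera'].round(3))
E
```

```text
clock: 1.15
eef_pos: [529.6, 167.3, 231.3]
tcp_rot: [3.142, -0.0, 1.311]
contact_force: [0.2, 0.4, 0.6]
opening: 0.999
grasp_force: 0.0
clock: 1.52
eef_pos: [485.6, 201.3, 231.4]
tcp_rot: [3.141, -0.0, 1.318]
contact_force: [-0.1, -0.8, -0.4]
opening: 1.003
grasp_force: 0.0
[485.73158752 201.38367631 231.40765491] [ 3.14102269e+00 -9.29039072e-05  1.31776622e+00] [[301.85342477   0.         256.38042026]
 [  0.         301.85342477 193.75316552]
 [  0.           0.           1.        ]] [[ 9.68000e-01  2.41000e-01  6.90000e-02  5.02936e+02]
 [-2.51000e-01  9.30000e-01  2.67000e-01  2.69546e+02]
 [ 0.00000e+00 -2.76000e-01  9.61000e-01  3.73192e+02]
 [ 0.00000e+00  0.00000e+00  0.00000e+00  1.00000e+00]]
```

View pics/w1.png

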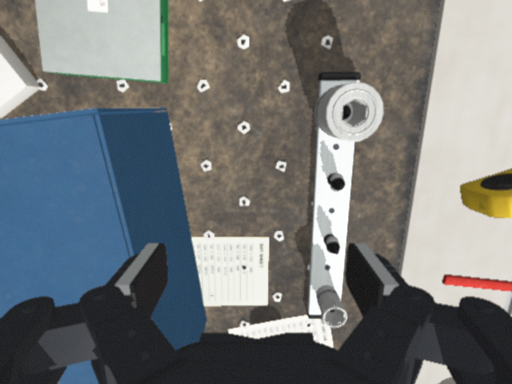

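Wrist view: stud tips at about A (338,181) and B (334,242), with the big socket mouth at (356,111) and the small one at (334,317).

Run:
```python
from h import *
w=load('w1');t=load('t0')
for n,p,z in [('A',(338,181),50),('B',(334,242.5),50),('big',(356,111),76),('sml',(334,317),64)]: print(n,px2w(w,*p,z))
def ray(d,p):
    K=d['K'];T=d['world_from_camera'];v=T[:3,:3]@np.array([(p[0]-K[0,2])/K[0,0],-(p[1]-K[1,2])/K[1,1],-1.]);return T[:3,3],v/np.linalg.norm(v)
for p,q in [((146.6,181.2),(338,181)),((178.4,189.2),(334,242.5))]:
    A=0;b=0
    for o,v in (ray(t,p),ray(w,q)): P=np.eye(3)-np.outer(v,v);A=A+P;b=b+P@o
    print(np.linalg.solve(A,b).round(1))
g=cv2.cvtColor(w['img'],cv2.COLOR_RGB2GRAY)
c=cv2.resize(w['img'][90:340,290:400],None,fx=2.4,fy=2.4,interpolation=cv2.INTER_CUBIC)
a=cv2.resize(w['img'][160:270,300:380],None,fx=5,fy=5,interpolation=cv2.INTER_CUBIC)
c=cv2.copyMakeBorder(c[:550],0,max(0,550-c.shape[0]),0,0,0);im=np.hstack([c,a]);cv2.imwrite('pics/c1.png',im[:,:,::-1]);print(im.shape)
```

```text
A [570.4 171.3  50. ]
B [552.6  99.6  50. ]
big [593.7 242.3  76. ]
sml [532.6  10.2  64. ]
[573.4 166.   32.7]
[554.1  88.9  29.5]
(550, 664, 3)
```

View pics/c1.png

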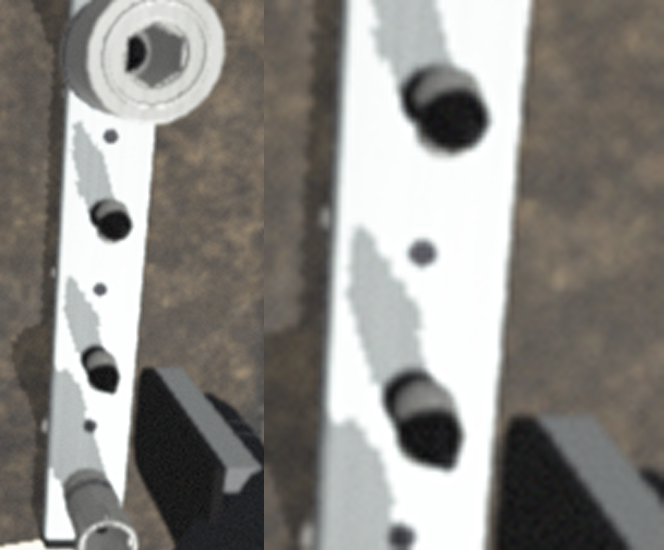

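Run:
```python
from h import *
w=load('w1');t=load('t0')
for n,p,z in [('A',(339,186),52),('B',(337,252),52),('h1',(331.6,210.6),14),('h2',(327.4,267.4),14),('h0',(336.3,146.7),14)]: print(n,px2w(w,*p,z))
```

```text
A [570.  166.1  52. ]
B [553.5  87.8  52. ]
h1 [563.2 124.6  14. ]
h2 [543.1  47.2  14. ]
h0 [583.4 202.1  14. ]
```

```bash
python3 -m creep '0 0 0 -0.06 0.012 0 0;0 0 0 -0.12 0.024 0 0;0 0 0 -0.18 0.036 0 0;0 0 0 -0.24 0.049 0 0;0 0 0 -0.3 0.061 0 0;0 0 0 -0.36 0.073 0 0;0 0 0 -0.41 0.083 0 0;0 0 0 -0.41 0.083 0 0'
python3 -m creep '0 0 0 0 0 0.05 0;0 0 0 0 0 0.08 0;0 0 0 0 0 0.08 0'
python3 - <<'E'
from h import *
w=grab('wrist','w2');s=r.sense();print(s['eef_pos'],s['tcp_rot'])
cv2.imwrite('pics/w2b.png',cv2.resize(w['img'],(768,576),interpolation=cv2.INTER_CUBIC)[:,:,::-1])
E
```

```text
clock: 2.58
eef_pos: [462.9, -219.7, 231.3]
tcp_rot: [3.141, 0.001, 1.314]
contact_force: [-0.2, 0.4, 0.2]
opening: 1.003
grasp_force: 0.0
clock: 2.95
eef_pos: [461.5, -215.0, 149.4]
tcp_rot: [-3.137, -0.001, 1.318]
contact_force: [0.1, -0.2, -0.4]
opening: 0.997
grasp_force: 0.0
[ 462.61231575 -215.63744491  151.01159773] [-3.13979187e+00 -4.52888668e-04  1.31778474e+00]
```

View pics/w2b.png

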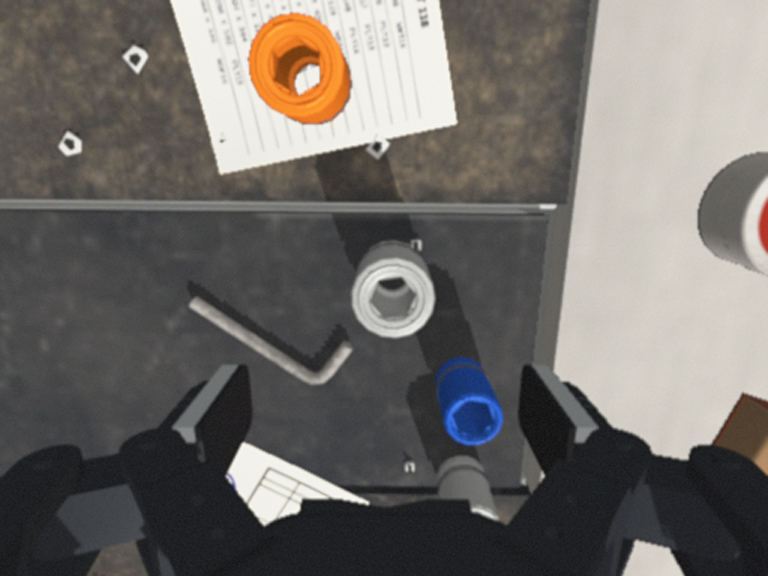

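The LM mouth is centred at (393,297) in the enlarged view, which is (262,198) raw. The blue decoy at (470,410) is clear of the fingers' x-direction.

Run:
```python
from h import *
w=load('w2');s=r.sense()
p=px2w(w,262,198,58);print(p,px2w(w,262+24,198),px2w(w,262-24,198),px2w(w,150,180),s['eef_pos'])
y=s['tcp_rot'][2];tx=np.array([np.cos(y),np.sin(y)]);ty=np.array([np.sin(y),-np.cos(y)])
d=p[:2]-s['eef_pos'][:2];print(d@tx,d@ty)
```

```text
[ 465.2 -215.9   58. ] [ 484.  -221.2   56.7] [ 446.1 -211.7   55.8] [ 358.  -187.4   -1.3] [ 462.61231575 -215.63744491  151.01159773]
0.39355506878524305 2.5710230235286806
```

```bash
python3 -m creep '0 0 0 0 0.002 0.05 0;0 0 0 0 0.002 0.1 0;0 0 0 0 0.002 0.125 0;0 0 0 0 0.002 0.134 0;0 0 0 0 0.002 0.134 0' 80
python3 -m creep '0 0 0 0 0 0 255;0 0 0 0 0 0 255;0 0 0 0 0 0 255;0 0 0 0 0 0 255;0 0 0 0 0 0 255;0 0 0 0 0 0 255;0 0 0 0 0 0 255;0 0 0 0 0 0 255' 80
```

```text
clock: 3.62
eef_pos: [465.6, -217.3, 18.2]
tcp_rot: [3.14, 0.0, 1.317]
contact_force: [0.3, -0.4, 0.4]
opening: 0.994
grasp_force: 0.0
clock: 4.62
eef_pos: [465.2, -217.5, 18.7]
tcp_rot: [3.14, 0.0, 1.317]
contact_force: [-2.6, 0.9, 13.0]
opening: 0.526
grasp_force: 79.6
```

```bash
python3 -m creep '0 0 0 0 0 -0.03 255;0 0 0 0 0 -0.08 255;0 0 0 0 0 -0.12 255;0 0 0 0 0 -0.12 255'
python3 -m creep '0 0 0 0.05 0.001 0 255;0 0 0 0.1 0.002 0 255;0 0 0 0.16 0.003 0 255;0 0 0 0.22 0.004 0 255;0 0 0 0.28 0.006 0 255;0 0 0 0.34 0.007 0 255;0 0 0 0.38 0.008 0 255;0 0 0 0.395 0.009 0 255'
python3 - <<'E'
from h import *
w=grab('wrist','w3');s=r.sense();print(s['eef_pos'],s['tcp_rot'],s['contact_force'],s['opening'])
cv2.imwrite('pics/w3b.png',w['img'][100:384,100:430,::-1].repeat(2,0).repeat(2,1))
y=s['tcp_rot'][2];tx=np.array([np.cos(y),np.sin(y)]);ty=np.array([np.sin(y),-np.cos(y)])
for q in [(573,163.8),(552.8,86.3)]:
  d=np.array(q)-s['eef_pos'][:2];print(d@tx,d@ty)
E
```

```text
clock: 5.12
eef_pos: [466.4, -218.1, 140.5]
tcp_rot: [3.135, 0.001, 1.316]
contact_force: [0.2, -1.0, -2.7]
opening: 0.522
grasp_force: 82.5
clock: 6.12
eef_pos: [572.2, 164.9, 135.8]
tcp_rot: [-3.14, 0.001, 1.319]
contact_force: [0.1, 0.1, -2.5]
opening: 0.524
grasp_force: 82.3
[572.64367892 165.28378522 136.03655162] [-3.14051884e+00  7.20036661e-07  1.31825021e+00] [ 2.09822747  1.15323172 -2.52442316] 0.5248056962701275
-1.3476846184115776 0.7157719329327823
-81.43671160696944 0.5214628336737861
```

View pics/w3b.png

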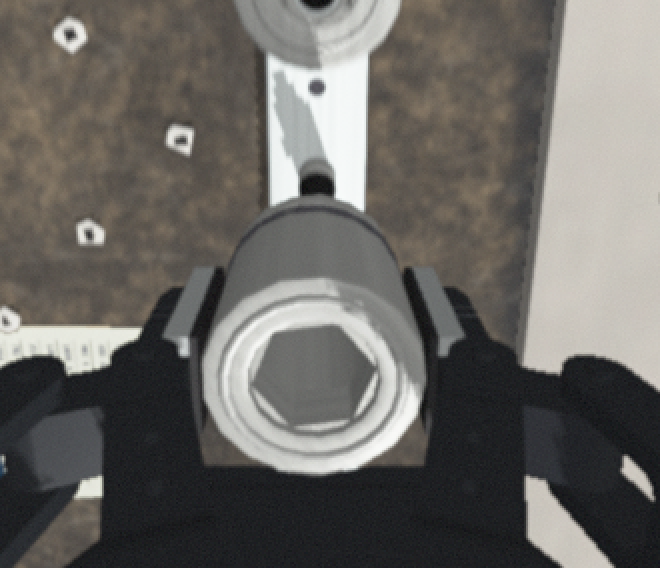

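The held socket is straight in the pads, with its mouth centre at crop (314,378), or raw (257,289). The stud top is just ahead at crop (318,185), or raw (259,192).

Run:
```python
from h import *
w=load('w3');print(px2w(w,257,289,175),px2w(w,257,289), px2w(w,257+25,289),px2w(w,257-25,289),px2w(w,258.5,143.5,14))
```

```text
[572.8 167.3 175. ] [569.1 152.9 152.7] [581.6 159.5 167.1] [560.5 162.7 163.7] [583.5 203.3  14. ]
```

```bash
python3 -m creep '0 0 0 -0.0025 0.0005 0 255;0 0 0 -0.0025 0.0005 0.03 255;0 0 0 -0.0025 0.0005 0.055 255;0 0 0 -0.0025 0.0005 0.07 255;0 0 0 -0.0025 0.0005 0.08 255;0 0 0 -0.0025 0.0005 0.08 255;0 0 0 -0.0025 0.0005 0.08 255' 110
```

```text
clock: 7.05
eef_pos: [573.1, 160.6, 57.8]
tcp_rot: [3.141, -0.001, 1.316]
contact_force: [0.2, 4.8, -2.7]
opening: 0.517
grasp_force: 112.2
```

```bash
python3 -m creep '0 0 0 0.002 0 0 255;0 0 0 0.002 0 0.004 255;0 0 0 0.002 0 0.008 255;0 0 0 0.002 0 0.012 255;0 0 0 0.002 0 0.016 255;0 0 0 0.002 0 0.016 255'
```

```text
clock: 7.8
eef_pos: [572.8, 162.3, 40.5]
tcp_rot: [-3.141, 0.0, 1.316]
contact_force: [1.1, 4.5, -7.2]
opening: 0.513
grasp_force: 112.7
```

```bash
python3 -m creep '0 0 0 0.001 0 0.003 255;0 0 0 0.001 0 0.006 255;0 0 0 0.001 0 0.009 255;0 0 0 0.001 0 0.009 255;0 0 0 0.001 0 0.009 255'
```

```text
clock: 8.43
eef_pos: [573.1, 163.0, 33.5]
tcp_rot: [-3.141, 0.0, 1.317]
contact_force: [-5.1, -2.1, 13.0]
opening: 0.518
grasp_force: 114.7
```

```bash
python3 -m creep '0 0 0 0 0 0.001 255;0 0 0 0 0 0.002 255;0 0 0 0 0 0.003 255;0 0 0 0 0 0.003 255'
```

```text
clock: 8.93
eef_pos: [573.2, 163.0, 33.4]
tcp_rot: [3.142, 0.0, 1.317]
contact_force: [-16.0, -3.5, 46.5]
opening: 0.52
grasp_force: 118.0
```

```bash
python3 -m creep '0 0 0 0 0 -0.004 255;0 0 0 0 0 -0.004 0;0 0 0 0 0 -0.004 0;0 0 0 0 0 -0.004 0;0 0 0 0 0 -0.004 0;0 0 0 0 0 -0.004 0;0 0 0 0 0 -0.004 0'
python3 -m creep '0 0 0 0 0 -0.03 0;0 0 0 0 0 -0.08 0;0 0 0 0 0 -0.14 0;0 0 0 -0.05 0 -0.19 0;0 0 0 -0.1 0 -0.2 0;0 0 0 -0.1 0 -0.2 0'
python3 - <<'E'
from h import *
t=grab('top','t1');s=r.sense();print(s['eef_pos'],s['tcp_rot'])
q=np.array([px2w(t,u,v) for u in range(132,165) for v in range(165,197)])
m=q[(q[:,2]>60)&(q[:,2]<100)];print(len(m),np.median(m,0),m.min(0),m.max(0))
y=s['tcp_rot'][2];tx=np.array([np.cos(y),np.sin(y)]);ty=np.array([np.sin(y),-np.cos(y)])
d=np.array([476,-380.3])-s['eef_pos'][:2];print(d@tx,d@ty)
E
```

```text
clock: 9.8
eef_pos: [573.2, 163.2, 33.2]
tcp_rot: [-3.142, 0.0, 1.316]
contact_force: [-0.5, -0.3, 0.2]
opening: 0.999
grasp_force: 0.0
clock: 10.55
eef_pos: [548.0, 63.8, 235.2]
tcp_rot: [3.139, -0.0, 1.314]
contact_force: [0.7, 0.3, -0.1]
opening: 1.002
grasp_force: 0.0
[548.12346624  65.23513969 234.22128468] [ 3.14004841e+00 -6.65910783e-04  1.31395208e+00]
39 [555.7 169.9  70.5] [551.2 154.9  61.9] [566.3 184.8  75.5]
-449.2414990367918 43.42154566740956
```

```bash
python3 -m creep '0 0 0 -0.05 0.005 0 0;0 0 0 -0.11 0.01 0 0;0 0 0 -0.17 0.016 0 0;0 0 0 -0.23 0.022 0 0;0 0 0 -0.29 0.028 0 0;0 0 0 -0.35 0.034 0 0;0 0 0 -0.41 0.04 0 0;0 0 0 -0.449 0.043 0 0'
python3 -m creep '0 0 0 0 0 0.04 0;0 0 0 0 0 0.08 0;0 0 0 0 0 0.08 0;0 0 0 0 0 0.08 0'
python3 - <<'E'
from h import *
t=grab('top','t2');w=grab('wrist','w4');s=r.sense();print(s['eef_pos'],s['tcp_rot'])
c=cv2.resize(t['img'][155:215,95:235],None,fx=5,fy=5,interpolation=cv2.INTER_CUBIC)[:240]
a=cv2.resize(w['img'][100:340,100:450],(510,350),interpolation=cv2.INTER_CUBIC)
im=np.zeros((590,700,3),np.uint8);im[:240]=c;im[240:,:510]=a
cv2.imwrite('pics/c2.png',im[:,:,::-1])
q=np.array([px2w(t,u,v) for u in range(132,165) for v in range(165,197)])
m=q[(q[:,2]>60)&(q[:,2]<100)];print(len(m),np.median(m,0),m.min(0),m.max(0))
E
```

```text
clock: 11.6
eef_pos: [476.8, -380.7, 232.3]
tcp_rot: [-3.141, -0.0, 1.316]
contact_force: [0.5, 0.6, -0.3]
opening: 0.998
grasp_force: 0.0
clock: 12.1
eef_pos: [477.8, -378.8, 154.1]
tcp_rot: [3.141, 0.0, 1.317]
contact_force: [0.3, -0.4, 0.1]
opening: 1.001
grasp_force: 0.0
[ 478.02878618 -379.33518284  155.03463441] [3.13913799e+00 1.07250937e-03 1.31708762e+00]
234 [572.75 163.55  70.3 ] [551.2 141.7  60.1] [594.8 187.   76.9]
```

View pics/c2.png

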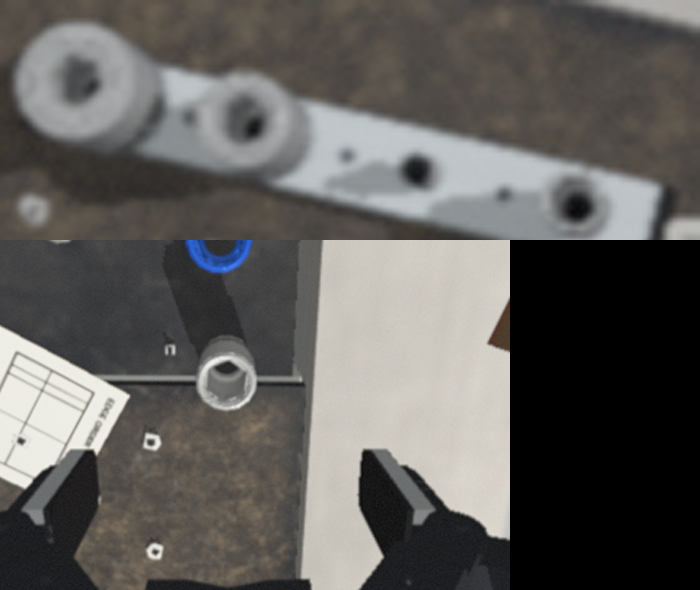

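LM sits upright on stud A with its top at about 71 mm, which means it is home. The SM mouth is at raw (255.1,197.4). A pale ledge lies close on the +x side, so I check its height.

Run:
```python
from h import *
w=load('w4');s=r.sense()
p=px2w(w,255.1,197.4,54);print(p,[px2w(w,255+i,197) for i in (-18,18)])
y=s['tcp_rot'][2];tx=np.array([np.cos(y),np.sin(y)]);ty=np.array([np.sin(y),-np.cos(y)])
d=p[:2]-s['eef_pos'][:2];print(d@tx,d@ty)
for u in range(290,340,4): print(u,px2w(w,u,197),px2w(w,u,220))
```

```text
[ 476.3 -381.2   54. ] [array([ 461.5, -377.4,   52.6]), array([ 490.9, -384.9,   53.3])]
-2.239038855237957 -1.2053836318751865
290 [ 507.2 -409.2  -11.6] [ 501.2 -430.5   -1.1]
294 [ 511.4 -410.2  -11.3] [ 505.3 -432.    -2.1]
298 [ 515.5 -411.4  -11.7] [ 509.4 -432.6   -1. ]
302 [ 519.6 -412.6  -11.9] [ 513.5 -434.    -1.8]
306 [ 523.7 -413.4  -11.2] [ 517.6 -435.2   -2.1]
310 [ 529.8 -420.6  -29.5] [ 523.2 -443.6  -19.6]
314 [ 531.5 -414.4   -7.8] [ 525.8 -437.5   -2.5]
318 [ 534.8 -413.3   -1.7] [ 529.9 -438.5   -2.4]
322 [ 538.8 -414.4   -1.8] [ 534.  -439.4   -2.1]
326 [ 542.9 -415.5   -2. ] [ 538.1 -440.6   -2.3]
330 [ 546.7 -416.3   -1.2] [ 542.1 -441.3   -1.5]
334 [ 550.8 -417.5   -1.8] [ 546.2 -442.5   -1.7]
338 [ 5.546e+02 -4.181e+02 -5.000e-01] [ 550.3 -443.7   -2.1]
```

```bash
python3 -m creep '0 0 0 -0.002 -0.001 0.05 0;0 0 0 -0.002 -0.001 0.1 0;0 0 0 -0.002 -0.001 0.128 0;0 0 0 -0.002 -0.001 0.138 0;0 0 0 -0.002 -0.001 0.138 0' 90
python3 -m creep '0 0 0 0 0 0 255;0 0 0 0 0 0 255;0 0 0 0 0 0 255;0 0 0 0 0 0 255;0 0 0 0 0 0 255;0 0 0 0 0 0 255;0 0 0 0 0 0 255;0 0 0 0 0 0 255' 90
```

```text
clock: 12.82
eef_pos: [475.9, -381.0, 16.1]
tcp_rot: [3.141, 0.0, 1.317]
contact_force: [1.0, -0.7, 0.0]
opening: 1.002
grasp_force: 0.0
clock: 13.82
eef_pos: [475.7, -381.0, 16.5]
tcp_rot: [3.14, 0.001, 1.317]
contact_force: [-1.3, 0.5, 8.4]
opening: 0.397
grasp_force: 88.8
```

```bash
python3 -m creep '0 0 0 0 0 -0.03 255;0 0 0 0 0 -0.08 255;0 0 0 0 0 -0.12 255;0 0 0 0 0 -0.12 255'
python3 -m creep '0 0 0 0.05 -0.005 0 255;0 0 0 0.11 -0.01 0 255;0 0 0 0.17 -0.015 0 255;0 0 0 0.23 -0.021 0 255;0 0 0 0.29 -0.026 0 255;0 0 0 0.35 -0.032 0 255;0 0 0 0.41 -0.037 0 255;0 0 0 0.46 -0.042 0 255'
python3 -m creep '0 0 0 0.011 -0.001 0 255;0 0 0 0.011 -0.001 0 255;0 0 0 0.011 -0.001 0 255' 110
python3 - <<'E'
from h import *
w=grab('wrist','w5');s=r.sense();print(s['eef_pos'],s['tcp_rot'],s['contact_force'],s['opening'])
cv2.imwrite('pics/w5b.png',w['img'][100:384,100:430,::-1].repeat(2,0).repeat(2,1))
y=s['tcp_rot'][2];tx=np.array([np.cos(y),np.sin(y)]);ty=np.array([np.sin(y),-np.cos(y)])
d=np.array([552.8,86.3])-s['eef_pos'][:2];print(d@tx,d@ty)
E
```

```text
clock: 14.32
eef_pos: [477.0, -382.0, 138.8]
tcp_rot: [3.136, 0.003, 1.316]
contact_force: [0.2, -0.1, -3.2]
opening: 0.402
grasp_force: 90.1
clock: 15.32
eef_pos: [549.6, 77.3, 134.0]
tcp_rot: [-3.14, 0.001, 1.317]
contact_force: [1.2, 0.1, -1.8]
opening: 0.399
grasp_force: 90.0
clock: 15.7
eef_pos: [551.6, 84.8, 134.7]
tcp_rot: [-3.141, 0.001, 1.316]
contact_force: [-0.6, -0.4, -1.4]
opening: 0.398
grasp_force: 109.3
[551.7012424   84.63862091 134.896123  ] [-3.14081449e+00  6.49752818e-04  1.31507157e+00] [ 0.99158613 -0.37498208 -2.6835386 ] 0.39382645141394645
1.885278483283878 0.6427859595529913
```

View pics/w5b.png

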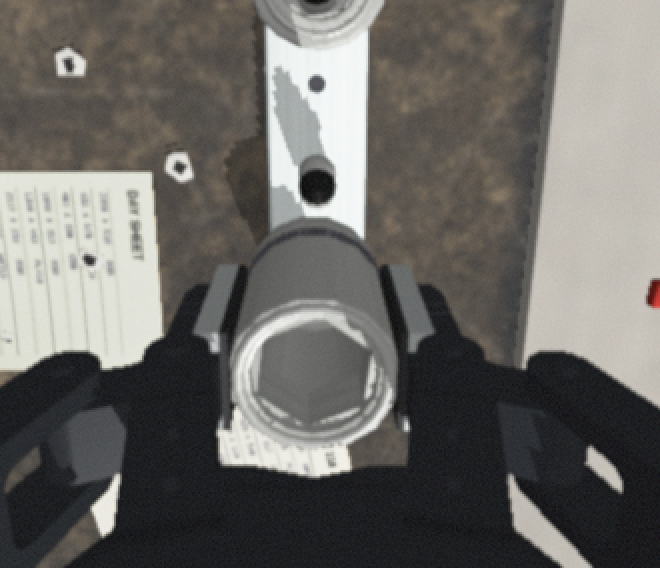

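Run:
```python
from h import *
w=load('w5');print(px2w(w,257.5,286,172),px2w(w,258,142,14))
```

```text
[552.4  87.2 172. ] [563.  124.6  14. ]
```

```bash
python3 -m creep '0 0 0 0 0.001 0.03 255;0 0 0 0 0.001 0.055 255;0 0 0 0 0.001 0.07 255;0 0 0 0 0.001 0.08 255;0 0 0 0 0.001 0.08 255;0 0 0 0 0.001 0.08 255' 110
```

```text
clock: 16.5
eef_pos: [553.6, 85.8, 55.9]
tcp_rot: [3.141, -0.0, 1.316]
contact_force: [-0.8, -0.3, -1.7]
opening: 0.395
grasp_force: 109.5
```

Free and centred over the stud; press down.

```bash
python3 -m creep '0 0 0 0 0 0.004 255;0 0 0 0 0 0.008 255;0 0 0 0 0 0.012 255;0 0 0 0 0 0.016 255;0 0 0 0 0 0.02 255;0 0 0 0 0 0.024 255;0 0 0 0 0 0.025 255;0 0 0 0 0 0.025 255'
```

```text
clock: 17.5
eef_pos: [553.1, 85.8, 31.2]
tcp_rot: [-3.141, 0.0, 1.317]
contact_force: [-4.6, 0.1, 14.1]
opening: 0.39
grasp_force: 111.7
```

```bash
python3 -m creep '0 0 0 0 0 0.001 255;0 0 0 0 0 0.002 255;0 0 0 0 0 0.003 255;0 0 0 0 0 0.003 255'
python3 -m creep '0 0 0 0 0 -0.004 255;0 0 0 0 0 -0.004 0;0 0 0 0 0 -0.004 0;0 0 0 0 0 -0.004 0;0 0 0 0 0 -0.004 0;0 0 0 0 0 -0.004 0;0 0 0 0 0 -0.004 0'
python3 -m creep '0 0 0 0 0 -0.03 0;0 0 0 0 0 -0.08 0;0 0 0 0 0 -0.14 0;0 0 0 -0.05 0 -0.19 0;0 0 0 -0.11 0 -0.2 0;0 0 0 -0.17 0 -0.2 0;0 0 0 -0.23 0 -0.2 0;0 0 0 -0.23 0 -0.2 0'
python3 - <<'E'
from h import *
t=grab('top','t3');s=grab('scene','s3')
c=cv2.resize(t['img'][155:215,95:235],None,fx=5,fy=5,interpolation=cv2.INTER_CUBIC)[:270]
a=cv2.resize(s['img'][200:290,80:280],(700,315),interpolation=cv2.INTER_CUBIC)
cv2.imwrite('pics/c3.png',np.vstack([c,a])[:,:,::-1])
for u0,v0,k,lo in [(145,180,10,60),(177,187,9,55)]:
  q=np.array([px2w(t,u,v) for u in range(u0-k,u0+k) for v in range(v0-k,v0+k)])
  m=q[(q[:,2]>lo)&(q[:,2]<110)];print(len(m),np.median(m,0),np.percentile(m[:,2],[10,90]))
E
```

```text
clock: 18.0
eef_pos: [553.2, 85.8, 31.0]
tcp_rot: [3.142, -0.0, 1.316]
contact_force: [-14.9, -0.5, 50.3]
opening: 0.396
grasp_force: 115.8
clock: 18.88
eef_pos: [553.1, 85.8, 31.2]
tcp_rot: [-3.142, 0.0, 1.316]
contact_force: [-0.8, -0.5, 0.2]
opening: 0.998
grasp_force: 0.0
clock: 19.88
eef_pos: [494.1, -140.4, 231.5]
tcp_rot: [3.141, 0.001, 1.311]
contact_force: [0.2, 0.4, 0.2]
opening: 0.999
grasp_force: 0.0
232 [573.05 164.15  70.45] [66.21 73.19]
119 [553.3  86.1  66.1] [60.84 69.32]
```

View pics/c3.png

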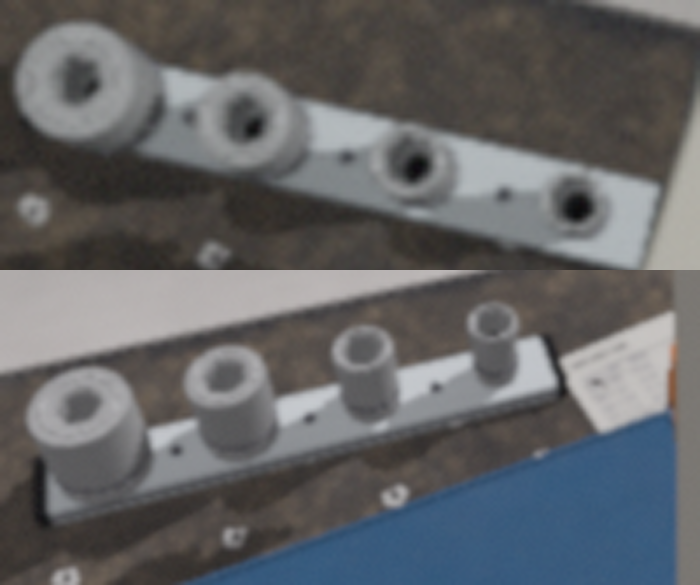

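All four sockets stand upright on the rail in order of size. The two placed ones top out at about 71 and 67 mm, so both are home, and the gripper is open and well clear.

```bash
python3 -c "
from rig import r
print(r.sign_off())"
```

```text
the job is handed in; nothing more can be done
None
```

Both loose sockets are pressed fully home, the larger on stud A and the smaller on stud B, so all four run in order of size; the gripper let go and the job was handed in at about 20 s on the robot's clock.

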